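# Tip the setting block onto the measuring bed and seat it on the sprung anvil

## Robot

A 7-joint arm with a two-finger parallel gripper is mounted at the origin on the work surface. World frame = base frame: x ahead of the robot, y to its left, z up, the work surface at z = 0. Lengths are in mm, angles in rad, forces in N, time in s.
With the tool pointing down it reaches from about 350 to 900 mm from the base axis. Payload 19.9 kg.
Tool frame: the origin (TCP) lies midway between the tips of the shut fingers; the grasp point (between the pads) lies 19 mm behind it (robot.hold_point_z is the distance from the TCP to the grasp point, in mm); z points along the fingers, y is the direction in which the jaws open and shut (so a half turn about z gives the same grasp; the last joint's range is limited). The gripper opens to 85 mm and grips with 20 to 120 N. Pads are 22 mm wide; open, the fingers measure 114 mm over their backs; the gripper's body (76 mm by 85 mm) begins 54 mm behind the grasp point. The pads swing forward as they close: fully open they stand 13 mm farther back than shut.
Start: joints at [-1.312, 0.417, -0.01, 1.614, 0.005, 1.111, -0.053], TCP at [184.57, 597.106, 231.26] pointing down, gripper open.
Joint ranges: [-2.81, 2.81], [-0.39, 2.02], [-1.27, 1.25], [0.06, 2.57], [-1.19, 4.33], [0.19, 2], [-2.82, 2.82]. Speed limits (rad/s): [1.89, 1.89, 2.39, 2.39, 3.01, 3.01, 3.01].

## Interface

Orientations are given as a unit quaternion [w, x, y, z].
In Python, from bench import robot gives the robot as it stands.
- The arm moves only by the tool play_rows, never from a script. Its argument "moves" is a list that holds one entry, the list of rows, each a list of 4 numbers: the shift along the tool's x, y, z in m, then the turn about the tool's z in rad. In form: [[[dx, dy, dz, spin], ...]]. A call has 1 to 5 rows; each row is the pose to reach, as a shift and turn from the pose commanded when the call began, along the tool's axes at that moment; what a row does not reach only later rows make up. A row lasts 1/12 s, in which the tool goes at most 41.7 mm and 7.16 degrees, less where a joint would pass 70% of its speed; a pose out of reach is approached as far as the arm can. A call with a gripper value outside its range is refused whole. "claw" is the closure, from -1 (fully open) to 1 (shut), set as the call begins (left out, the last holds). The fingers move at their own pace and stop on an object; the grip force is fixed at half the most. Time passes only in rows, so rows that repeat a pose let the fingers close. It gives the time, the measured TCP pose, the force and the opening at its end, in the units of the state.
- robot.sense(): the state, without advancing time (a new reading comes with each control period).
- robot.capture(name): name is "scene" or "side" or "wrist"; returns a dict with "pixels" (480x640x3 uint8, red, green, blue), "depth" (480x640 float32, mm along the optical axis (not along the pixel's ray), 0 where there is no reading), "vertical_fov" (degrees; the focal length in pixels is half the picture's height over the tangent of half this angle, whatever the lens; pixels are square), "cx", "cy" (the principal point, pixels), "position" and "attitude" of the camera in the world. Camera axes: x right, y down, z forward; pixel columns grow to the right and rows downward; lengths in mm; the calibration is good to about 2 mm. A picture is of the moment at which its call begins.
- robot.job_done(): hands the job in, once; it reports no verdict.
Trained networks look in the newest picture that a camera, given by its name, has taken for a name from the list of things; names that differ only in an ending like _2 or _b are one class to them, and where a whole thing is asked for, a point or a joint stands for the part that bears it (a point fixed in the world has none). Each returns a list of dicts, best first, with "confidence" (0 to 1); they miss things now and then, are a little off and sometimes report something else, mostly with a low value. They report only what shows in the picture. A call takes as long as a camera call.
- robot.trace(camera, label): "pixels" (480x640 bool, what is visible of it) and "uv" ([column, row] in pixels, amid what is visible of it).
- robot.tip_of(camera, label): "uv" ([column, row] in pixels: a listed point, or the origin of a listed thing).
The state is a dict: "clock": time; "joints": joint angles; "joint_vel": joint speeds; "effort": joint torques, N m; "eef_pos": TCP position; "tcp_rot": TCP orientation; "contact_force": force on the tool from outside, world axes, zero at the start; "torque": the same for the moment, N m; "opening": finger opening in mm.
Only numpy, scipy, OpenCV 4.12 (cv2) and the standard library are available. Lean on these libraries where they do the work, as an engineer would, in place of code of your own. Each camera call takes 0.05 s, during which the arm holds its last target. There are 200 camera calls.

## Task

On the setting station, slide the standing blue block along the dark base plate until its foot is square against the low step with the yellow edge, then push it high so that it tips over the step and lies squarely in the middle of the raised bed's width with its silver plate up; it is too wide to grip, so do not lift it. Then slide it along the bed into the red sprung plunger, keep it pressed there with about 10 N for a second (never push the block with more than about 15 N), and back away gently so that it stays touching the plunger. Leave the other things where they are.

Things in the scene. Friction and masses are not known exactly. Their poses are not given: they have to be found in the camera images.
- block: Blue hollow metal block, 76 (its x) by 95 (y) by 110 mm (z), 0.6 to 0.9 kg, dark bands at both ends, a silver plate with four screws on its -x face. Origin: centre of the underside. At the start it stands, z up, its +x face towards the step within 15 degrees. Rightly tipped, its x points down, its z along the bed's +x, silver face up. It slides easily (friction 0.28 to 0.42).
- block_center (a point): The middle of the block.
- block_foot (a point): The middle of the block's lower edge on its +x side: the edge that is to bear against the step.
- base: Fixed dark steel plate, 10 mm thick, on the table. Origin: on its underside, below the middle of the step's edge. Its x is the direction in which the block is pushed; it runs from x = -185 to 255 mm, y = -120 to 120 mm. The block starts standing on it, on the -x side of the step, its foot 18 to 60 mm from it.
- bed: Fixed bright aluminium bed, 200 mm long (x from 0 to 200 mm), 130 mm wide (y), 12 mm thick, on top of the base. Its near end face, at x = 0, with a yellow line along its top, is the low step, 12 mm high. Origin: middle of that end face at its lower edge, on the base's top; axes parallel to the base's.
- step_edge (a point): The middle of the step's top edge, about which the block tips.
- anvil: Fixed grey bracket at the bed's far end, 74 mm high. Origin: middle of its near face at the base's top, 206 mm beyond the step; x as the base's. It holds a plunger with a red disc, 36 mm across, facing -x, 50 mm above the base's top. The disc's face stands 27 to 83 mm before the origin, clamped differently each time and not measured: feel for it. It gives 2.5 N per mm for 7 mm, then is solid.
- holder_a: Bystander: bright steel tool holder standing on its nose, 54 mm across, 100 mm high; origin at its underside.
- holder_b: Bystander: dark steel tool holder standing on its nose, 54 mm across, 100 mm high; origin at its underside.
- ring_gauge: Bystander: brass ring, 32 mm across, 12 mm high, lying on the base plate beside the bed; origin at its underside.
- driver: Bystander: red-handled screwdriver, 160 mm, lying on the table.
- wrench: Bystander: steel wrench, 160 mm, lying on the table.
- collet: Bystander: small steel collet, 32 mm across, 38 mm high; origin at its underside.
- jar: Bystander: orange jar with a black cap, 48 mm across, 60 mm high; origin at its underside.

How it is judged:
By the outcome, as a careful person would: the job done as asked, in the order asked, and still so for the second after the job is handed in, with the robot touching nothing.
It also fails if it takes over 64 s, if anything falls off the work surface, if the arm or the gripper's body presses on something with over 40 N, if the wrist force passes 120 N, or if a joint passes its speed limit or range.

## Working session

There is one attempt and no reset: what is moved stays moved. The work goes in short steps, Python scripts to look and compute and a tool call to move; the robot and the scene stay as the last step left them, time stands still between calls to the robot, and variables do not carry over. Pictures are saved under pics/ and viewed, about 8 in all and at most 12, crops included, and the job is handed in when it is done.

Besides the shell and the picture viewer there is one more tool, called after "Emit:" as name([rows], argument=value, ...), one row to a line, values as JSON. play_rows: Moves the arm, as the interface text tells. Its arguments: {"type":"object","properties":{"moves":{"type":"array"},"claw":{"type":"number"}},"required":["moves"]}

```bash
mkdir -p pics
cat > h.py <<'E'
import numpy as np, cv2
from scipy.spatial.transform import Rotation as R
from bench import robot
def rot(q): return R.from_quat([q[1],q[2],q[3],q[0]]).as_matrix()
def camR(c):
    a=np.array(c["attitude"],float)
    return a if a.shape==(3,3) else rot(a)
def K(c):
    return 240/np.tan(np.radians(c["vertical_fov"])/2)
def cloud(c):
    f=K(c); v,u=np.mgrid[0:480,0:640]; d=c["depth"]
    p=np.stack([(u-c["cx"])/f*d,(v-c["cy"])/f*d,d],-1)
    return p@camR(c).T+np.array(c["position"])
def onplane(c,uv,z):
    r=camR(c)@np.array([(uv[0]-c["cx"])/K(c),(uv[1]-c["cy"])/K(c),1]); o=np.array(c["position"])
    return o+r*(z-o[2])/r[2]
def save(c,n): cv2.imwrite("pics/"+n,c["pixels"][:,:,::-1])
E
python3 - <<'E'
from h import *
s=robot.sense(); print(s); print(robot.hold_point_z)
for n in ["scene","side","wrist"]:
    c=robot.capture(n); save(c,n+"0.png"); print(n,c["position"],c["attitude"],c["vertical_fov"],c["cx"],c["cy"])
    P=cloud(c)
    for l in ["block","base","bed","anvil","holder_a","ring_gauge","collet","jar","driver","wrench"]:
        for t in robot.trace(n,l)[:2]:
            m=t["pixels"]&(c["depth"]>0)
            if m.sum()>20: q=P[m]; print(" ",l,round(t["confidence"],2),np.round(t["uv"]),np.round(np.median(q,0)),np.round(np.percentile(q,2,0)),np.round(np.percentile(q,98,0)))
    for l in ["base","bed","step_edge","block_foot","block","anvil"]:
        for t in robot.tip_of(n,l)[:1]:
            z={"base":0,"bed":10,"step_edge":22,"block_foot":10,"block":10,"anvil":10}[l]
            print("  tip",l,round(t["confidence"],2),np.round(t["uv"],1),np.round(onplane(c,t["uv"],z),1))
E
```

```text
{'clock': 0.0, 'joints': array([-1.31246862,  0.41799751, -0.01029011,  1.61418707,  0.00469506,
        1.11067922, -0.05300976]), 'joint_vel': array([ 0.00123743, -0.00178429,  0.00057237,  0.0006947 , -0.00058089,
        0.00137423,  0.00045774]), 'effort': array([-7.19818690e-04, -8.64440060e+01,  6.78168163e-01, -4.34927952e+01,
        1.89814257e-02,  7.23326550e-03, -1.67838641e-05]), 'eef_pos': array([184.51012472, 596.77746503, 230.64021501]), 'tcp_rot': array([-4.68268005e-05,  1.49360556e-01,  9.88782603e-01, -6.21967922e-04]), 'contact_force': array([0.17760588, 0.31848168, 0.05202994]), 'torque': array([ 0.0504244 , -0.00405834,  0.04404519]), 'opening': 85.16432162212193}
18.700000000000003
scene [1276.52111189 -520.10349409  695.40947609] [-0.41179121  0.80375551  0.38340597 -0.19340357] 52.48113607868203 320.31002350537665 239.56885650798517
  block 0.94 [258. 262.] [ 616. -128.   97.] [ 534. -162.   15.] [635. -80. 121.]
  base 0.87 [285. 286.] [ 637. -100.    9.] [ 456. -217.    5.] [738. 202.  12.]
  bed 0.61 [333. 252.] [614.  60.  21.] [536. -31.  12.] [680. 15
[... 2116 characters left out ...]
river 0.47 [333. 193.] [ 534. -339.   17.] [ 490. -353.    2.] [ 636. -328.   28.]
  wrench 0.75 [336. 402.] [502. 440.   6.] [437. 373.  -1.] [555. 493.  11.]
  tip base 0.69 [314.7 257.9] [580.9 -37.    0. ]
  tip bed 0.92 [312.6 256.8] [586.4 -29.7  10. ]
  tip step_edge 0.56 [316.2 252.1] [576.7 -37.1  22. ]
  tip block_foot 0.69 [315.7 245. ] [581.5 -83.9  10. ]
  tip block 0.61 [320.5 235.4] [ 570.5 -130.8   10. ]
  tip anvil 0.83 [293.2 306.2] [621.  171.1  10. ]
wrist [110.08476312 619.94530023 372.6608309 ] [0.12331863 0.79535646 0.58649889 0.09066241] 65.14495140701193 318.39815583491435 241.51829148205493
  wrench 0.51 [221. 439.] [438. 393.   4.] [433. 385.  -1.] [444. 399.   7.]
```

View pics/scene0.png

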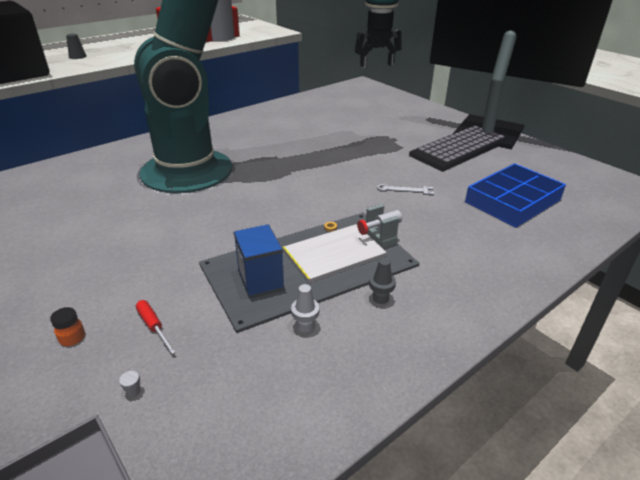

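```bash
cat > fit.py <<'E'
from h import *
def rect(q): return cv2.minAreaRect(q.astype(np.float32)[:,:2].copy())
def run(n):
    c=robot.capture(n); P=cloud(c)
    for l,lo,hi in [("block",112,128),("bed",18,26),("anvil",78,90),("base",5,14)]:
        ts=robot.trace(n,l)
        if not ts: continue
        m=ts[0]["pixels"]&(c["depth"]>0); m=cv2.erode(m.astype(np.uint8),np.ones((2,2)))>0
        q=P[m]; q=q[(q[:,2]>lo)&(q[:,2]<hi)]
        if len(q)<10: continue
        # trim outliers by radius then rect
        r=rect(q); print(n,l,len(q),"z",round(np.median(q[:,2]),1),"rect",np.round(r[0],1),np.round(r[1],1),round(r[2],2))
    return c,P
if __name__=="__main__":
    for n in ["scene","side"]:
        c,P=run(n)
        # yellow step line
        h=cv2.cvtColor(c["pixels"],cv2.COLOR_RGB2HSV); m=(h[...,0]>20)&(h[...,0]<34)&(h[...,1]>140)&(h[...,2]>110)
        v,u=np.nonzero(m); w=np.array([onplane(c,(a,b),22) for a,b in zip(u,v)])
        k=(abs(w[:,0]-580)<120)&(abs(w[:,1]+30)<50); w=w[k]
        if len(w)>5:
            d=cv2.fitLine(w[:,:2].astype(np.float32),cv2.DIST_HUBER,0,.01,.01).ravel(); t=(w[:,:2]-d[2:])@d[:2]
            print("yellow",len(w),d,np.percentile(t,[1,99]),"ends",d[2:]+t.min()*d[:2],d[2:]+t.max()*d[:2])
        hr=(h[...,0]<8)|(h[...,0]>172); m=hr&(h[...,1]>140)&(h[...,2]>80)
        q=P[m&(c["depth"]>0)]; q=q[(q[:,2]>35)&(q[:,2]<85)&(abs(q[:,0]-600)<80)&(q[:,1]>60)]
        if len(q): print("red",len(q),np.median(q,0),np.percentile(q,5,0),np.percentile(q,95,0))
E
python3 fit.py
```

```text
scene block 1123 z 119.3 rect [ 582.7 -115.1] [77.3 95.6] 72.21
scene bed 2979 z 21.3 rect [606.   70.7] [201.9 135.8] 79.24
scene anvil 141 z 81.9 rect [628.3 181.2] [73.9 73.2] 81.18
scene base 5717 z 9.4 rect [594.9   5.7] [438.3 240.4] 79.47
yellow 43 [ 9.8261225e-01 -1.8566939e-01  5.9231226e+02 -2.7413500e+01] [-61.6430971   55.77472725] ends [529.86109206 -15.6130469 ] [648.32105947 -37.99663729]
red 89 [624.22073434 140.96942409  66.26074894] [610.22548589 137.97664892  52.78007269] [635.56357943 144.57975337  76.62491644]
side block 520 z 118.9 rect [ 573.6 -109.7] [78.5 93.6] 70.64
side bed 1600 z 21.3 rect [599.8  72.7] [202.  128.6] 78.85
side anvil 104 z 82.4 rect [623.9 212.2] [70.6 69.2] 87.03
side base 4119 z 9.1 rect [588.    9.8] [443.5 237.6] 79.3Traceback (most recent call last):
  File "fit.py", line 20, in <module>
    k=(abs(w[:,0]-580)<120)&(abs(w[:,1]+30)<50); w=w[k]
           ~^^^^^
IndexError: too many indices for array: array is 1-dimensional, but 2 were indexed
```

The picture shows the block (around 258,262) standing left of the bed, the yellow edge at about (300,262) and the red disc at about (362,227). Holder_a (305,310) and holder_b (381,281) are on the far side, and the ring (331,226) is on the near side. The base's x axis points at about 79° in the world. Next I move to a close overhead view.

Emit:
play_rows([
  [[-0.0315, -0.0246, -0.0035, 0], [-0.063, -0.0492, -0.007, 0], [-0.0945, -0.0738, -0.0105, 0], [-0.126, -0.0984, -0.014, 0], [-0.1575, -0.123, -0.0175, 0]],
])

```text
clock: 3.47
eef_pos: [299.5, 431.4, 249.0]
tcp_rot: [0.0, 0.149, 0.989, 0.0]
contact_force: [0.8, 1.3, 0.5]
opening: 85.7
```

Emit:
play_rows([
  [[-0.0315, -0.0246, -0.0035, 0], [-0.063, -0.0492, -0.007, 0], [-0.0945, -0.0738, -0.0105, 0], [-0.126, -0.0984, -0.014, 0], [-0.1575, -0.123, -0.0175, 0]],
])

```text
clock: 3.88
eef_pos: [413.6, 267.3, 266.8]
tcp_rot: [0.0, 0.149, 0.989, 0.0]
contact_force: [0.7, 0.8, -1.1]
opening: 85.3
```

Emit:
play_rows([
  [[-0.0315, -0.0246, -0.0035, 0], [-0.063, -0.0492, -0.007, 0], [-0.0945, -0.0738, -0.0105, 0], [-0.126, -0.0984, -0.014, 0], [-0.1575, -0.123, -0.0175, 0]],
])

```text
clock: 4.3
eef_pos: [527.8, 103.2, 284.3]
tcp_rot: [0.0, 0.149, 0.989, 0.0]
contact_force: [0.7, 0.8, -0.6]
opening: 85.6
```

Emit:
play_rows([
  [[-0.0315, -0.0246, -0.0035, -0.02], [-0.063, -0.0492, -0.007, -0.045], [-0.0945, -0.0738, -0.0105, -0.07], [-0.126, -0.0984, -0.014, -0.09], [-0.1575, -0.123, -0.0175, -0.112]],
], claw=0)

```text
clock: 4.72
eef_pos: [642.0, -60.6, 301.6]
tcp_rot: [0.0, 0.093, 0.996, 0.0]
contact_force: [-0.0, 1.2, 0.6]
opening: 42.9
```

Emit:
play_rows([
  [[0, 0, 0, 0], [0, 0, 0, 0], [0, 0, 0, 0]],
])

```text
clock: 4.97
eef_pos: [641.0, -58.6, 301.0]
tcp_rot: [-0.0, 0.094, 0.996, 0.0]
contact_force: [0.5, 1.8, 0.8]
opening: 42.8
```

```bash
cat > w.py <<'E'
from h import *
import sys
c=robot.capture("wrist"); save(c,sys.argv[1]); P=cloud(c); s=robot.sense()
Rt=rot(s["tcp_rot"]); print("t",s["clock"],"tcp",np.round(s["eef_pos"],1),"toolx deg",np.degrees(np.arctan2(Rt[1,0],Rt[0,0])),"tz",np.round(Rt[:,2],3),"open",s["opening"],"F",np.round(s["contact_force"],2))
for l,lo,hi in [("block",60,135),("bed",18,26),("anvil",70,92),("base",5,14),("holder_a",90,110),("ring_gauge",15,30)]:
    for t in robot.trace("wrist",l)[:1]:
        m=t["pixels"]&(c["depth"]>0); q=P[m]; q=q[(q[:,2]>lo)&(q[:,2]<hi)]
        if l=="block" and len(q)>9: q=q[q[:,2]>np.percentile(q[:,2],90)-4]
        if len(q)<10: continue
        r=cv2.minAreaRect(q[:,:2].astype(np.float32)); print(l,round(t["confidence"],2),len(q),"z",round(np.median(q[:,2]),1),np.round(r[0],1),np.round(r[1],1),round(r[2],2))
for l,z in [("base",0),("bed",10),("step_edge",22),("block_foot",10),("anvil",10)]:
    for t in robot.tip_of("wrist",l)[:1]: print("tip",l,round(t["confidence"],2),np.round(onplane(c,t["uv"],z),1))
h=cv2.cvtColor(c["pixels"],cv2.COLOR_RGB2HSV); m=(h[...,0]>20)&(h[...,0]<34)&(h[...,1]>140)&(h[...,2]>110)
v,u=np.nonzero(m)
if len(u)>5:
    w=np.array([onplane(c,(a,b),22) for a,b in zip(u,v)])
    w=w[(abs(w[:,0]-585)<90)&(abs(w[:,1]+30)<40)]
    if len(w)>5:
        d=cv2.fitLine(w[:,:2].astype(np.float32),cv2.DIST_HUBER,0,.01,.01).ravel(); t=(w[:,:2]-d[2:])@d[:2]
        print("yellow",len(w),"normal deg",np.degrees(np.arctan2(d[1],d[0]))%180,"ends",d[2:]+t.min()*d[:2],d[2:]+t.max()*d[:2])
E
python3 w.py w1.png
```

```text
t 5.0167 tcp [640.9 -57.9 301.2] toolx deg 169.2954219178142 tz [-0.     0.001 -1.   ] open 42.777685193802334 F [-0.86  0.2   0.77]
block 0.89 10427 z 118.7 [ 578.4 -114.2] [77.2 96. ] 72.32
bed 0.58 22330 z 20.8 [603.9  71.7] [200.8 130. ] 79.31
anvil 0.7 3278 z 75.2 [626.6 191.4] [106.5  71.6] 78.44
base 0.86 49986 z 8.8 [591.5   7.5] [441.2 240.4] 79.51
holder_a 0.56 451 z 98.0 [770.4  55.5] [22.  22.9] 50.98
ring_gauge 0.56 654 z 20.4 [520.8 129. ] [30.5 31.1] 44.49
tip base 0.71 [582.  -30.5   0. ]
tip bed 0.62 [586.3 -26.3  10. ]
tip step_edge 0.95 [586.9 -26.6  22. ]
tip block_foot 0.57 [589.7 -80.9  10. ]
tip anvil 0.84 [623.6 172.3  10. ]
yellow 363 normal deg 169.11 ends [521.90426773 -13.33070534] [648.63903048 -37.71302759]
```

Emit:
play_rows([
  [[-0.014, -0.034, 0, 0], [-0.0275, -0.0666, 0.005, 0], [-0.0275, -0.0666, 0.045, 0], [-0.0275, -0.0666, 0.085, 0], [-0.0275, -0.0666, 0.125, 0]],
])

```text
clock: 5.98
eef_pos: [655.7, -130.3, 175.1]
tcp_rot: [0.001, 0.094, 0.996, -0.0]
contact_force: [0.4, 0.3, -0.8]
opening: 42.8
```

Emit:
play_rows([
  [[0, 0, 0.04, 0], [0, 0, 0.08, 0], [0, 0, 0.11, 0], [0, 0, 0.121, 0], [0, 0, 0.121, 0]],
])

```text
clock: 6.4
eef_pos: [654.4, -129.4, 52.9]
tcp_rot: [-0.002, 0.094, 0.996, -0.0]
contact_force: [-0.3, -0.3, 0.7]
opening: 42.6
```

Emit:
play_rows([
  [[0.003, 0, 0, 0], [0.006, 0, 0, 0], [0.009, 0, 0, 0], [0.012, 0, 0, 0], [0.015, 0, 0, 0]],
])

```text
clock: 6.82
eef_pos: [641.5, -126.7, 56.7]
tcp_rot: [0.001, 0.094, 0.996, 0.0]
contact_force: [3.2, 0.0, 4.2]
opening: 42.4
```

Emit:
play_rows([
  [[0.002, 0, 0, 0], [0.004, 0, 0, 0], [0.006, 0, 0, 0], [0.007, 0, 0, 0], [0.007, 0, 0, 0]],
])

```text
clock: 7.23
eef_pos: [634.1, -125.6, 55.5]
tcp_rot: [0.0, 0.094, 0.996, -0.0]
contact_force: [2.3, -1.4, 3.9]
opening: 42.6
```

```bash
python3 w.py w2.png
```

```text
t 7.2833 tcp [ 634.1 -125.6   55.4] toolx deg 169.23541553952458 tz [ 0. -0. -1.] open 42.607025217767315 F [ 3.6  -1.5   4.41]
block 0.89 134289 z 118.7 [ 575.8 -115.3] [77.8 85.9] 75.81
bed 0.96 36065 z 20.8 [595.2   8.6] [ 75.9 125.6] 79.63
base 0.77 16812 z 8.7 [611.7 -76.6] [308.7 153.2] 70.44
tip base 0.16 [771.5  54.5   0. ]
tip bed 0.56 [585.6 -26.4  10. ]
tip step_edge 0.59 [584.5 -28.3  22. ]
yellow 498 normal deg 167.98856 ends [527.6815245  -14.92415637] [647.6180769  -40.44248628]
```

Emit:
play_rows([
  [[0.0015, 0, 0, 0], [0.003, 0, 0, 0], [0.0045, 0, 0, 0], [0.006, 0, 0, 0], [0.006, 0, 0, 0]],
])

```text
clock: 8.25
eef_pos: [627.8, -124.2, 55.2]
tcp_rot: [-0.0, 0.094, 0.996, 0.0]
contact_force: [1.8, -0.8, 2.4]
opening: 42.8
```

```bash
python3 w.py w3.png
python3 - <<'E'
from h import *
import fit
fit.run("scene"); fit.run("side")
E
```

```text
t 8.3 tcp [ 627.9 -124.2   55.2] toolx deg 169.24447520319563 tz [-0.001  0.    -1.   ] open 42.303131721395935 F [ 2.36 -0.93  2.8 ]
block 0.81 135206 z 118.7 [ 570.3 -115.4] [77.8 84.7] 78.01
bed 0.57 37767 z 20.8 [592.6  10.1] [ 77.8 130.5] 79.27
base 0.71 14814 z 8.6 [602.7 -72.9] [286.1 190.2] 79.34
tip base 0.75 [584.2 -28.4   0. ]
tip bed 0.95 [585.1 -25.3  10. ]
tip step_edge 0.72 [585.6 -27.3  22. ]
yellow 537 normal deg 168.15706 ends [522.37015799 -14.02967247] [644.95945838 -39.73582937]
scene block 195 z 119.4 rect [ 562.9 -139.4] [29.8 93. ] 74.55
scene bed 2779 z 21.3 rect [607.4  70. ] [201.3 133.7] 79.93
scene anvil 122 z 82.2 rect [629.8 177.4] [79.7 68.6] 81.72
scene base 5736 z 9.5 rect [595.9   6.4] [438.7 240.6] 79.01
side block 522 z 118.9 rect [ 559.6 -111.5] [82.3 93.5] 77.06
side bed 1575 z 21.3 rect [599.1  74.6] [202.1 126.3] 79.18
side anvil 115 z 82.0 rect [619.1 186. ] [79.6 67. ] 75.27
side base 3975 z 9.2 rect [587.9  11.8] [441.9 237. ] 79.47
```

View pics/w3.png

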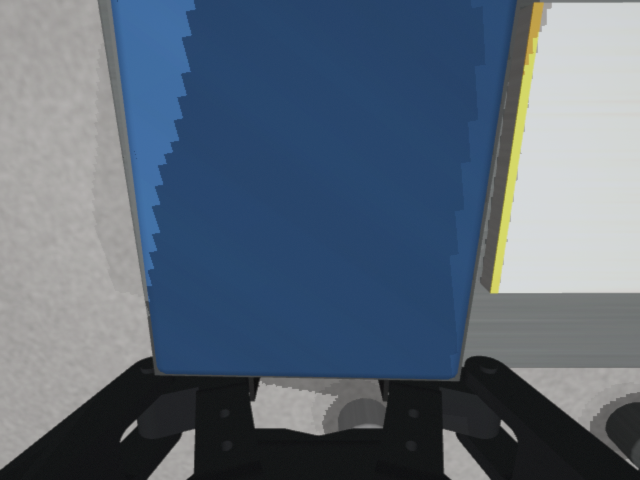

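The picture shows the block's top filling (150–470, 0–375). It is nearly flush on the fingers, and the yellow edge is at (495–535). The block may have gone slightly past centre, so I'll back off and measure from above.

Emit:
play_rows([
  [[-0.02, 0, 0, 0], [-0.02, 0, -0.04, 0], [-0.02, 0, -0.08, 0], [-0.02, 0, -0.12, 0], [-0.02, 0, -0.16, 0]],
])

```text
clock: 9.77
eef_pos: [647.4, -128.1, 216.9]
tcp_rot: [-0.0, 0.094, 0.996, -0.0]
contact_force: [0.2, -0.2, 1.0]
opening: 42.5
```

Emit:
play_rows([
  [[0.0, 0.02, -0.04, 0], [0.0, 0.04, -0.065, 0], [0.0, 0.06, -0.085, 0], [0.0, 0.06, -0.085, 0], [0.0, 0.06, -0.085, 0]],
])

```text
clock: 10.18
eef_pos: [659.5, -67.9, 301.1]
tcp_rot: [0.001, 0.093, 0.996, 0.0]
contact_force: [-0.5, -1.8, -1.5]
opening: 42.8
```

```bash
python3 w.py w4.png
```

```text
t 10.2333 tcp [658.9 -69.1 299.9] toolx deg 169.26369697600245 tz [-0. -0. -1.] open 42.779043419363454 F [ 0.27 -0.38 -0.27]
block 0.55 11503 z 118.7 [ 563.8 -114.3] [76.6 95.8] 77.94
bed 0.63 84 z 21.4 [571.5 -77. ] [ 1.1 94.1] 77.61
anvil 0.61 3416 z 75.3 [626.5 191.8] [107.3  71.9] 79.34
base 0.83 48541 z 8.8 [593.9   6.9] [439.7 234.3] 79.34
holder_a 0.95 474 z 98.2 [771.2  55.3] [23.2 23. ] 72.95
ring_gauge 0.91 682 z 20.4 [520.4 129.1] [29.8 31. ] 14.17
tip base 0.92 [581.9 -28.1   0. ]
tip bed 0.69 [583.5 -25.4  10. ]
tip step_edge 0.56 [ 669.8 -415.    22. ]
tip block_foot 0.82 [573.2 -77.   10. ]
tip anvil 0.93 [621.9 173.9  10. ]
yellow 385 normal deg 169.36905 ends [521.8262291  -13.55186953] [648.78922116 -37.38334643]
```

Emit:
play_rows([
  [[0.017, -0.0264, 0, 0.12], [0.034, -0.0528, 0, 0.24], [0.051, -0.0792, 0, 0.36], [0.068, -0.1056, 0, 0.48], [0.085, -0.132, 0, 0.6]],
], claw=-0.4)

```text
clock: 11.2
eef_pos: [549.7, -183.9, 300.4]
tcp_rot: [0.0, 0.387, 0.922, 0.0]
contact_force: [0.4, -0.4, 0.6]
opening: 59.8
```

Emit:
play_rows([
  [[0, 0, 0, 0.12], [0, 0, 0, 0.24], [0, 0, 0, 0.36], [0, 0, 0, 0.48], [0, 0, 0, 0.6]],
])

```text
clock: 11.62
eef_pos: [550.9, -183.0, 300.5]
tcp_rot: [0.0, 0.642, 0.767, 0.0]
contact_force: [0.0, -0.4, 0.1]
opening: 60.0
```

Emit:
play_rows([
  [[0, 0, 0, 0.12], [0, 0, 0, 0.24], [0, 0, 0, 0.371], [0, 0, 0, 0.371], [0, 0, 0, 0.371]],
])

```text
clock: 12.03
eef_pos: [551.0, -182.8, 300.3]
tcp_rot: [0.0, 0.769, 0.639, -0.0]
contact_force: [-0.1, -0.7, -0.6]
opening: 59.9
```

```bash
cat > b.py <<'E'
from h import *
O=np.array([585.2,-26.6]); th=np.radians(79.25); d=np.array([np.cos(th),np.sin(th)]); n=np.array([-d[1],d[0]])
def B(p): p=np.array(p)[:2]-O; return np.round([p@d,p@n],1)
def st():
    s=robot.sense(); Rt=rot(s["tcp_rot"]); F=s["contact_force"]
    print("t",round(s["clock"],2),"tcpB",B(s["eef_pos"]),"z",round(s["eef_pos"][2],1),"toolx",round(np.degrees(np.arctan2(Rt[1,0],Rt[0,0])),2),"Fb",np.round([F[:2]@d,F[:2]@n,F[2]],1),"open",round(s["opening"],1),"j",np.round(s["joints"],2))
if __name__=="__main__": st()
E
python3 b.py; python3 w.py w5.png | grep -E "block|tcp"
```

```text
t 12.03 tcpB [-159.8    4.5] z 300.3 toolx 79.43 Fb [-0.7  0.  -0.6] open 59.9 j [-0.34  0.35  0.79  1.66 -0.26  1.23  0.32]
t 12.0833 tcp [ 551.  -182.8  300.3] toolx deg 79.49252282509919 tz [ 0. -0. -1.] open 60.026016900769875 F [-0.06  0.22 -0.42]
block 0.87 11070 z 118.7 [ 563.9 -114. ] [76.9 95.9] 77.8
```

Emit:
play_rows([
  [[0, 0, 0.04, 0], [0, 0, 0.08, 0], [0, 0, 0.12, 0], [0, 0, 0.16, 0], [0, 0, 0.2, 0]],
])

```text
clock: 13.05
eef_pos: [550.8, -182.9, 98.6]
tcp_rot: [0.0, 0.77, 0.638, 0.0]
contact_force: [2.0, 0.6, 0.7]
opening: 59.3
```

Emit:
play_rows([
  [[0, 0, 0.03, 0], [0, 0, 0.042, 0], [0.003, 0, 0.042, 0], [0.007, 0, 0.042, 0], [0.01, 0, 0.042, 0]],
])

```text
clock: 13.47
eef_pos: [554.1, -172.9, 60.3]
tcp_rot: [0.001, 0.77, 0.638, 0.001]
contact_force: [-0.2, -0.4, 0.6]
opening: 59.9
```

Emit:
play_rows([
  [[0.002, 0, 0, 0], [0.004, 0, 0, 0], [0.006, 0, 0, 0], [0.008, 0, 0, 0], [0.01, 0, 0, 0]],
])

```text
clock: 13.88
eef_pos: [554.9, -163.3, 58.7]
tcp_rot: [0.0, 0.77, 0.638, 0.0]
contact_force: [-0.6, -3.7, 1.0]
opening: 59.8
```

```bash
python3 b.py
```

```text
t 13.88 tcpB [-140.     4.3] z 58.7 toolx 79.22 Fb [-3.8 -0.1  1. ] open 59.8 j [-0.23  0.64  0.61  1.87 -0.51  0.79  0.47]
```

Emit:
play_rows([
  [[0.003, 0.0004, 0, 0], [0.006, 0.0008, 0, 0], [0.009, 0.0012, 0, 0], [0.012, 0.0016, 0, 0], [0.015, 0.002, 0, 0]],
])

```text
clock: 14.3
eef_pos: [559.5, -148.7, 58.3]
tcp_rot: [0.0, 0.77, 0.638, -0.0]
contact_force: [-0.5, -2.9, -0.5]
opening: 59.7
```

Emit:
play_rows([
  [[0.003, 0.0004, 0, 0], [0.006, 0.0008, 0, 0], [0.009, 0.0012, 0, 0], [0.012, 0.0016, 0, 0], [0.015, 0.002, 0, 0]],
])

```text
clock: 14.72
eef_pos: [564.3, -134.3, 58.3]
tcp_rot: [-0.0, 0.77, 0.638, -0.0]
contact_force: [-1.2, -2.9, 0.4]
opening: 59.9
```

```bash
python3 b.py;  python3 w.py w6.png
python3 - <<'E'
from h import *
import fit
fit.run("scene"); fit.run("side")
E
```

```text
t 14.72 tcpB [-109.7    0.5] z 58.3 toolx 79.23 Fb [-3.1  0.6  0.4] open 59.9 j [-0.28  0.64  0.61  1.87 -0.51  0.79  0.41]
t 14.7667 tcp [ 564.6 -133.6   58.3] toolx deg 79.27080274204378 tz [ 0.  0. -1.] open 59.949467049233455 F [-0.35 -0.51  0.94]
block 0.72 134959 z 118.7 [573.5 -84.4] [78. 97.] 79.21
bed 0.57 14016 z 20.9 [587.1 -19. ] [ 17.2 130.8] 79.27
base 0.8 26124 z 8.8 [ 570.3 -107.9] [204.8 240.3] 79.24
ring_gauge 0.65 14421 z 20.8 [587.1 -19. ] [ 17.2 130.8] 79.27
tip base 0.71 [586.1 -26.9   0. ]
tip bed 0.97 [586.4 -27.1  10. ]
tip step_edge 0.72 [585.1 -26.6  22. ]
yellow 16 normal deg 163.17249 ends [522.407903   -14.75878854] [526.86597329 -16.10709648]
scene block 729 z 119.3 rect [579.9 -80.7] [68.5 92.3] 77.13
scene bed 2760 z 21.3 rect [607.1  69.9] [200.7 131.6] 79.29
scene anvil 125 z 82.2 rect [630.7 178.3] [81.3 68.7] 84.64
scene base 6066 z 9.5 rect [596.    5.8] [438.  241.4] 79.13
side block 515 z 118.5 rect [567.9 -79.1] [79.6 89.6] 80.86
side bed 1584 z 21.3 rect [599.8  75.1] [202.5 128. ] 79.13
side anvil 104 z 82.5 rect [624.3 206.4] [57.7 71.5] 86.28
side base 3804 z 9.2 rect [588.   11.7] [440.  237.6] 79.22
```

View pics/w6.png

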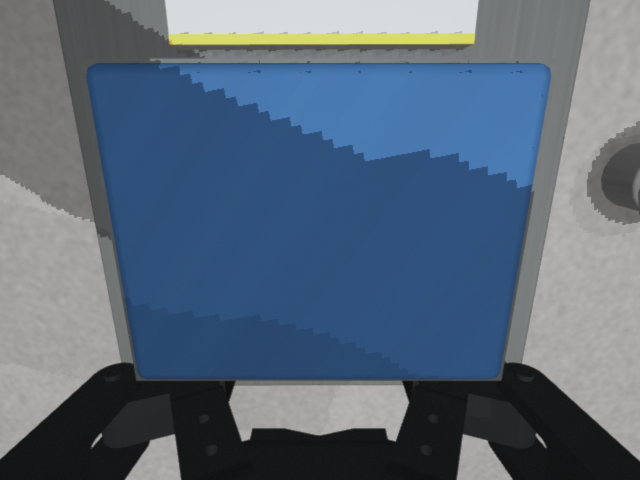

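The block (88–550, 62–380) is square to the yellow edge (170–475, 40) and nearly centred, with about 21 mm left to go.

Emit:
play_rows([
  [[0.003, 0.0002, 0, 0], [0.006, 0.0004, 0, 0], [0.01, 0.0007, 0, 0], [0.014, 0.0009, 0, 0], [0.017, 0.001, 0, 0]],
])

```text
clock: 16.23
eef_pos: [568.6, -117.4, 58.3]
tcp_rot: [0.0, 0.77, 0.638, -0.0]
contact_force: [-0.2, -2.0, -0.2]
opening: 60.0
```

Emit:
play_rows([
  [[0.001, 0, 0, 0], [0.002, 0, 0, 0], [0.003, 0, 0, 0], [0.003, 0, 0, 0]],
])

```text
clock: 16.57
eef_pos: [569.0, -114.9, 58.3]
tcp_rot: [-0.0, 0.77, 0.638, -0.0]
contact_force: [-0.3, 0.3, -1.1]
opening: 59.9
```

```bash
python3 b.py;  python3 w.py w7.png | grep -E "block|bed"
```

```text
t 16.57 tcpB [-89.8  -0.5] z 58.3 toolx 79.24 Fb [ 0.2  0.4 -1.1] open 59.9 j [-0.32  0.64  0.61  1.87 -0.51  0.79  0.38]
block 0.63 135220 z 118.7 [578.2 -64.8] [77.9 97. ] 79.28
```

Emit:
play_rows([
  [[0.0005, 0, 0, 0], [0.001, 0, 0, 0], [0.001, 0, 0, 0]],
])

```text
clock: 17.42
eef_pos: [569.1, -114.5, 58.4]
tcp_rot: [0.0, 0.77, 0.638, -0.0]
contact_force: [-0.0, -4.0, 1.3]
opening: 59.8
```

```bash
python3 b.py
```

```text
t 17.42 tcpB [-89.4  -0.6] z 58.4 toolx 79.21 Fb [-4.  -0.7  1.3] open 59.8 j [-0.32  0.64  0.61  1.87 -0.51  0.79  0.38]
```

Emit:
play_rows([
  [[0.0005, 0, 0, 0], [0.001, 0, 0, 0], [0.001, 0, 0, 0]],
])

```text
clock: 17.67
eef_pos: [569.4, -113.3, 58.4]
tcp_rot: [0.0, 0.77, 0.638, -0.0]
contact_force: [0.5, -5.7, 0.6]
opening: 60.0
```

```bash
python3 b.py;  python3 w.py w8.png | grep -E "block|bed"
```

```text
t 17.67 tcpB [-88.1  -0.7] z 58.4 toolx 79.23 Fb [-5.5 -1.6  0.6] open 60.0 j [-0.32  0.64  0.61  1.87 -0.51  0.79  0.38]
block 0.69 136276 z 119.3 [578.4 -63.2] [78.1 97.1] 79.34
bed 0.88 17731 z 20.8 [ 5.906e+02 -2.000e-01] [ 22.3 130.7] 79.25
```

Emit:
play_rows([
  [[-0.003, 0, 0, 0], [-0.007, 0, 0, 0], [-0.007, 0, -0.02, 0], [-0.007, 0, -0.045, 0], [-0.007, 0, -0.045, 0]],
])

```text
clock: 18.68
eef_pos: [569.5, -120.6, 106.8]
tcp_rot: [0.001, 0.77, 0.637, 0.002]
contact_force: [0.1, 0.0, 0.6]
opening: 59.7
```

Emit:
play_rows([
  [[0.003, 0, 0, 0], [0.006, 0, 0, 0], [0.009, 0, 0, 0], [0.012, 0, 0, 0], [0.015, 0, 0, 0]],
])

```text
clock: 19.1
eef_pos: [570.5, -105.7, 102.8]
tcp_rot: [0.0, 0.771, 0.637, -0.001]
contact_force: [-2.6, -5.6, 4.0]
opening: 59.7
```

```bash
python3 b.py;  python3 w.py w9.png | grep -E "block|bed|yellow"; python3 -c "
from h import *
c=robot.capture('side');save(c,'s9.png')
a=c['pixels'][150:350,200:440,::-1];cv2.imwrite('pics/s9c.png',cv2.resize(a,None,fx=3,fy=3))"
```

```text
t 19.1 tcpB [-80.5  -0.3] z 102.8 toolx 79.2 Fb [-6.   1.5  4. ] open 59.7 j [-0.37  0.58  0.66  1.85 -0.45  0.87  0.32]
bed 0.85 21410 z 20.8 [592.3   8.7] [ 42.9 130.8] 79.13
```

View pics/s9c.png

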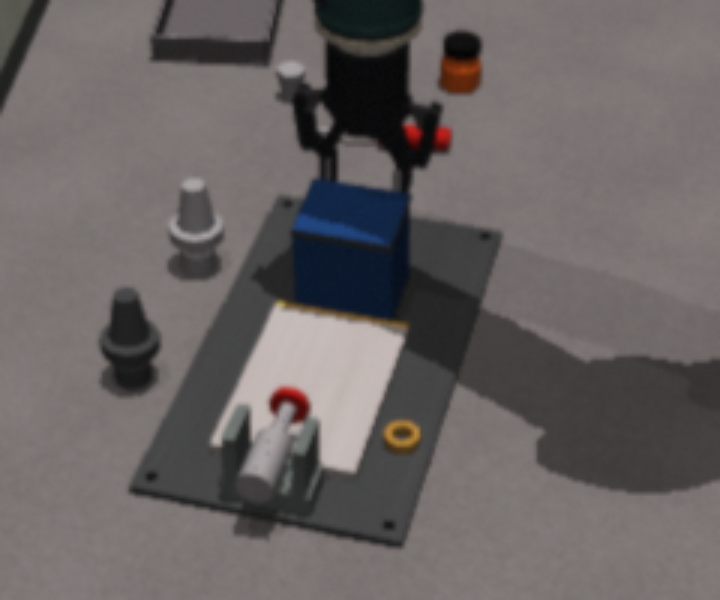

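The side crop shows the block (295–410, 185–315) tilting at the yellow edge, with the fingers behind it near its top. The push force is about 6 N, so I continue.

Emit:
play_rows([
  [[0.003, 0, 0, 0], [0.006, 0, 0, 0], [0.009, 0, 0, 0], [0.012, 0, 0, 0], [0.015, 0, 0, 0]],
])

```text
clock: 20.17
eef_pos: [573.9, -91.0, 103.8]
tcp_rot: [0.001, 0.771, 0.637, 0.0]
contact_force: [-0.1, -5.9, 4.8]
opening: 59.3
```

Emit:
play_rows([
  [[0.003, 0, 0, 0], [0.006, 0, 0, 0], [0.009, 0, 0, 0], [0.012, 0, 0, 0], [0.012, 0, 0, 0]],
])

```text
clock: 20.58
eef_pos: [576.0, -77.7, 103.2]
tcp_rot: [-0.0, 0.77, 0.638, 0.0]
contact_force: [-0.2, -3.1, 1.9]
opening: 59.8
```

```bash
python3 b.py; python3 -c "
from h import *
c=robot.capture('side')
a=c['pixels'][150:350,200:440,::-1];cv2.imwrite('pics/s10c.png',cv2.resize(a,None,fx=3,fy=3))"
```

```text
t 20.58 tcpB [-51.9  -0.5] z 103.2 toolx 79.28 Fb [-3.1 -0.4  1.9] open 59.8 j [-0.42  0.58  0.66  1.85 -0.46  0.87  0.28]
```

View pics/s10c.png

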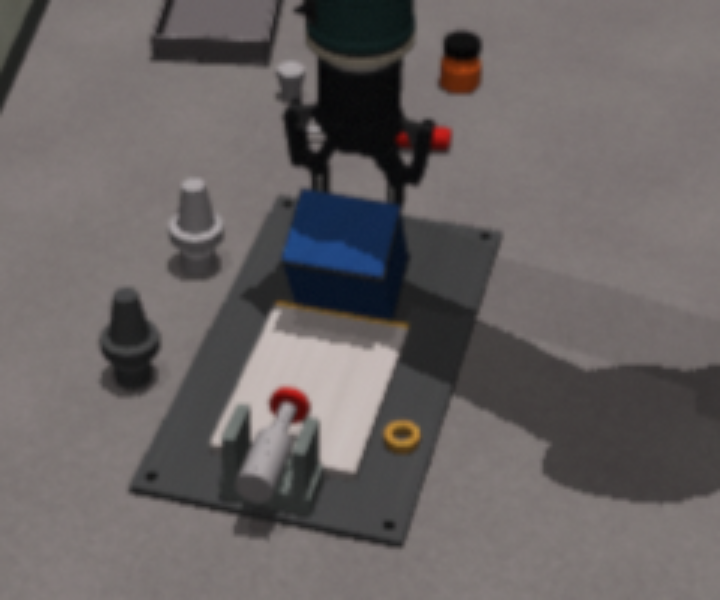

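The block is tilted about 30°, still square on the edge. I go on in small steps past the balance point.

Emit:
play_rows([
  [[0.002, 0, 0, 0], [0.004, 0, 0, 0], [0.006, 0, 0, 0], [0.008, 0, 0, 0], [0.01, 0, 0, 0]],
])

```text
clock: 21.05
eef_pos: [577.7, -68.6, 103.3]
tcp_rot: [-0.0, 0.77, 0.638, -0.0]
contact_force: [-0.2, -1.8, 3.3]
opening: 60.1
```

Emit:
play_rows([
  [[0.002, 0, 0, 0], [0.004, 0, 0, 0], [0.006, 0, 0, 0], [0.006, 0, 0, 0], [0.006, 0, 0, 0]],
])

```text
clock: 21.47
eef_pos: [578.7, -62.7, 103.1]
tcp_rot: [-0.0, 0.77, 0.638, -0.0]
contact_force: [0.1, -0.3, -0.0]
opening: 59.6
```

```bash
python3 b.py; python3 -c "
from h import *
c=robot.capture('wrist'); save(c,'w11.png')
m=robot.trace('wrist','block'); 
if m:
  P=cloud(c)[m[0]['pixels']&(c['depth']>0)]; print(len(P),np.percentile(P[:,2],[1,50,99]))"
```

```text
t 21.47 tcpB [-36.7  -0.4] z 103.1 toolx 79.25 Fb [-0.2 -0.2 -0. ] open 59.6 j [-0.44  0.58  0.66  1.84 -0.46  0.87  0.25]
71344 [ 69.33313198 120.03953067 139.4111804 ]
```

Emit:
play_rows([
  [[0.001, 0, 0, 0], [0.002, 0, 0, 0], [0.003, 0, 0, 0], [0.003, 0, 0, 0], [0.003, 0, 0, 0]],
])

```text
clock: 21.98
eef_pos: [579.4, -60.0, 103.3]
tcp_rot: [0.0, 0.77, 0.638, -0.0]
contact_force: [0.2, 0.7, 0.4]
opening: 59.7
```

```bash
python3 b.py; python3 w.py w12.png | grep -E "block|bed"
```

```text
t 21.98 tcpB [-33.9  -0.5] z 103.3 toolx 79.24 Fb [ 0.7 -0.   0.4] open 59.7 j [-0.45  0.58  0.66  1.84 -0.45  0.87  0.24]
block 0.55 63484 z 97.1 [588.4 -11.6] [109.4  96.4] 79.32
bed 0.68 11018 z 20.8 [602.9  65.4] [ 21.5 130.5] 79.31
```

View pics/w12.png

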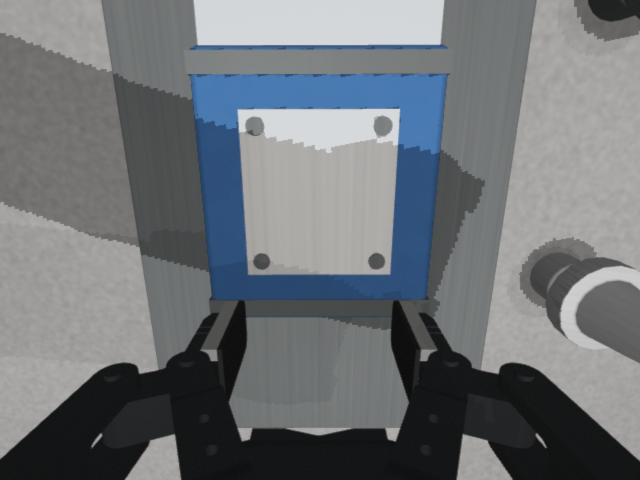

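Run:
```python
from b import *
c=robot.capture("scene"); P=cloud(c); save(c,"sc12.png")
m=robot.trace("scene","block")[0]["pixels"]&(c["depth"]>0); q=P[m]
xy=np.array([B(p) for p in q]); print(np.percentile(xy,[1,99],0),np.percentile(q[:,2],[1,50,99]))
t=q[:,2]>90; print(t.sum(),np.percentile(xy[t],[1,99],0))
A=np.c_[xy[t],np.ones(t.sum())]; print("plane",np.linalg.lstsq(A,q[t,2],rcond=None)[0])
cv2.imwrite('pics/sc12c.png',cv2.resize(c['pixels'][180:340,190:440,::-1],None,fx=3,fy=3))
```

```text
[[-40.1   -51.1  ]
 [ 67.8    40.821]] [ 24.61822837  83.31104311 100.15984503]
1178 [[-40.123 -50.3  ]
 [ 67.969  42.423]]
plane [-1.05853596e-02  1.31387324e-02  9.77431290e+01]
```

View pics/sc12c.png

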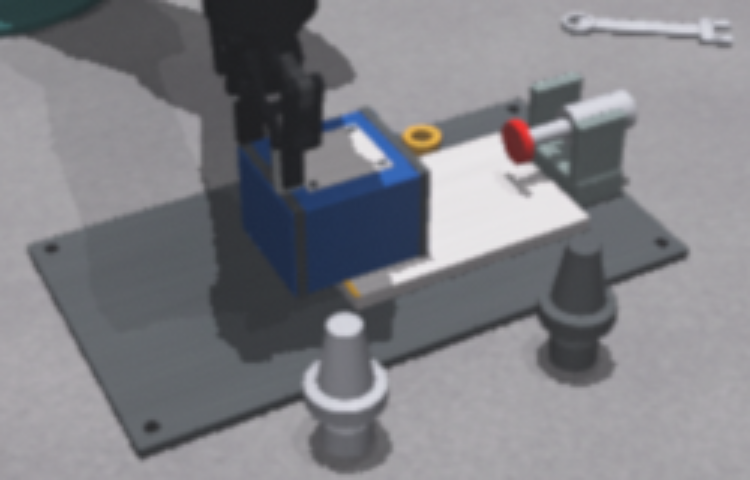

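The block lies flat and square with its silver plate up. It is centred, but it slid back so that its rear overhangs the step (x −40 to 70 mm). I retreat and drop down behind its rear end to push along the bed.

Emit:
play_rows([
  [[-0.005, 0, -0.01, 0], [-0.03, 0, -0.01, 0], [-0.046, 0, 0.0, 0], [-0.046, 0, 0.03, 0], [-0.046, 0, 0.051, 0]],
])

```text
clock: 23.1
eef_pos: [570.8, -106.8, 52.2]
tcp_rot: [0.001, 0.771, 0.637, 0.0]
contact_force: [0.0, 1.3, -0.2]
opening: 59.8
```

Emit:
play_rows([
  [[0.003, 0, 0, 0], [0.007, 0, 0, 0], [0.011, 0, 0, 0], [0.015, 0, 0, 0], [0.019, 0, 0, 0]],
])

```text
clock: 23.52
eef_pos: [575.2, -85.9, 53.6]
tcp_rot: [0.001, 0.77, 0.638, 0.001]
contact_force: [0.0, 0.8, -0.5]
opening: 59.6
```

Emit:
play_rows([
  [[0.002, 0, 0, 0], [0.004, 0, 0, 0], [0.007, 0, 0, 0], [0.01, 0, 0, 0], [0.013, 0, 0, 0]],
])

```text
clock: 23.93
eef_pos: [576.8, -74.0, 52.4]
tcp_rot: [0.0, 0.77, 0.637, -0.0]
contact_force: [0.2, -3.3, 0.4]
opening: 60.0
```

```bash
python3 b.py; python3 w.py w13.png | grep -E "block|bed"
```

```text
t 23.93 tcpB [-48.1  -0.6] z 52.4 toolx 79.21 Fb [-3.2 -0.8  0.4] open 60.0 j [-0.38  0.65  0.61  1.87 -0.52  0.78  0.31]
block 0.85 125355 z 97.1 [587.5 -16.9] [92.3 96.6] 79.27
tip bed 0.32 [ 729.5 -107.8   10. ]
```

Emit:
play_rows([
  [[0.004, 0, 0, 0], [0.008, 0, 0, 0], [0.012, 0, 0, 0], [0.016, 0, 0, 0], [0.02, 0, 0, 0]],
])

```text
clock: 24.95
eef_pos: [580.6, -53.7, 52.3]
tcp_rot: [0.0, 0.77, 0.638, -0.0]
contact_force: [0.4, -2.6, 0.1]
opening: 59.6
```

Emit:
play_rows([
  [[0.004, 0, 0, 0], [0.008, 0, 0, 0], [0.012, 0, 0, 0], [0.016, 0, 0, 0], [0.02, 0, 0, 0]],
])

```text
clock: 25.37
eef_pos: [584.3, -34.2, 52.3]
tcp_rot: [0.0, 0.77, 0.638, -0.0]
contact_force: [-0.8, -2.3, 0.7]
opening: 60.2
```

Emit:
play_rows([
  [[0.004, 0, 0, 0], [0.008, 0, 0, 0], [0.012, 0, 0, 0], [0.016, 0, 0, 0], [0.02, 0, 0, 0]],
])

```text
clock: 25.78
eef_pos: [588.1, -14.5, 52.3]
tcp_rot: [0.0, 0.77, 0.638, -0.0]
contact_force: [-0.9, -2.9, 1.2]
opening: 60.2
```

```bash
python3 b.py; python3 w.py w14.png | grep -E "block|bed|yellow"
python3 - <<'E'
from b import *
c=robot.capture("scene"); P=cloud(c)
m=robot.trace("scene","block")[0]["pixels"]&(c["depth"]>0); q=P[m]; t=q[:,2]>90
xy=np.array([B(p) for p in q[t]]); print("block top",np.percentile(xy,[1,99],0))
h=cv2.cvtColor(c["pixels"],cv2.COLOR_RGB2HSV); m=((h[...,0]<8)|(h[...,0]>172))&(h[...,1]>140)&(h[...,2]>80)&(c["depth"]>0)
q=P[m]; q=q[(q[:,2]>35)&(q[:,2]<85)&(abs(q[:,0]-600)<80)&(q[:,1]>60)]; print("disc",len(q),np.median([B(p) for p in q],0))
cv2.imwrite('pics/sc14c.png',cv2.resize(c['pixels'][180:340,220:440,::-1],None,fx=3,fy=3))
E
```

```text
t 25.78 tcpB [12.4 -0.6] z 52.3 toolx 79.23 Fb [-3.   0.3  1.2] open 60.2 j [-0.48  0.66  0.61  1.85 -0.52  0.79  0.21]
block 0.8 125585 z 97.1 [599.1  42.5] [92.3 96.9] 79.03
block top [[ 38.024 -50.476]
 [132.7    42.428]]
disc 98 [170.85  -6.6 ]
```

Emit:
play_rows([
  [[0.004, 0, 0, 0], [0.008, 0, 0, 0], [0.012, 0, 0, 0], [0.016, 0, 0, 0], [0.02, 0, 0, 0]],
])

```text
clock: 26.9
eef_pos: [591.8, 5.2, 52.3]
tcp_rot: [0.0, 0.77, 0.638, -0.0]
contact_force: [-0.7, -3.5, 0.7]
opening: 59.5
```

Emit:
play_rows([
  [[0.002, 0, 0, 0], [0.004, 0, 0, 0], [0.006, 0, 0, 0], [0.008, 0, 0, 0], [0.01, 0, 0, 0]],
])

```text
clock: 27.32
eef_pos: [593.6, 14.6, 52.3]
tcp_rot: [0.0, 0.77, 0.638, -0.0]
contact_force: [-0.8, -2.3, -0.8]
opening: 59.9
```

Emit:
play_rows([
  [[0.001, 0, 0, 0], [0.002, 0, 0, 0], [0.003, 0, 0, 0], [0.003, 0, 0, 0]],
])

```text
clock: 27.65
eef_pos: [594.2, 17.7, 52.3]
tcp_rot: [-0.0, 0.77, 0.638, -0.0]
contact_force: [-0.6, -1.2, 1.3]
opening: 59.9
```

```bash
python3 b.py
```

```text
t 27.65 tcpB [45.2 -0.6] z 52.3 toolx 79.24 Fb [-1.3  0.4  1.3] open 59.9 j [-0.53  0.67  0.61  1.83 -0.52  0.8   0.16]
```

Emit:
play_rows([
  [[0.001, 0, 0, 0], [0.002, 0, 0, 0], [0.002, 0, 0, 0]],
])

```text
clock: 27.9
eef_pos: [594.6, 19.7, 52.3]
tcp_rot: [0.0, 0.77, 0.638, -0.0]
contact_force: [-0.7, -1.2, -0.6]
opening: 59.8
```

Emit:
play_rows([
  [[0.001, 0, 0, 0], [0.002, 0, 0, 0], [0.002, 0, 0, 0]],
])

```text
clock: 28.15
eef_pos: [594.9, 21.4, 52.3]
tcp_rot: [0.0, 0.77, 0.638, -0.0]
contact_force: [-0.6, -2.4, 0.8]
opening: 59.7
```

```bash
python3 b.py
```

```text
t 28.15 tcpB [49.  -0.6] z 52.3 toolx 79.23 Fb [-2.5  0.1  0.8] open 59.7 j [-0.54  0.67  0.61  1.83 -0.52  0.8   0.15]
```

Emit:
play_rows([
  [[0.001, 0, 0, 0], [0.002, 0, 0, 0], [0.002, 0, 0, 0]],
])

```text
clock: 28.4
eef_pos: [595.2, 22.9, 52.3]
tcp_rot: [0.0, 0.77, 0.637, -0.0]
contact_force: [-1.0, -6.6, 0.3]
opening: 59.7
```

```bash
python3 b.py; python3 -c "
from h import *
c=robot.capture('scene');cv2.imwrite('pics/sc15c.png',cv2.resize(c['pixels'][180:320,240:440,::-1],None,fx=3.5,fy=3.5))"
```

```text
t 28.4 tcpB [50.5 -0.6] z 52.3 toolx 79.2 Fb [-6.7 -0.3  0.3] open 59.7 j [-0.54  0.67  0.61  1.83 -0.52  0.8   0.15]
```

View pics/sc15c.png

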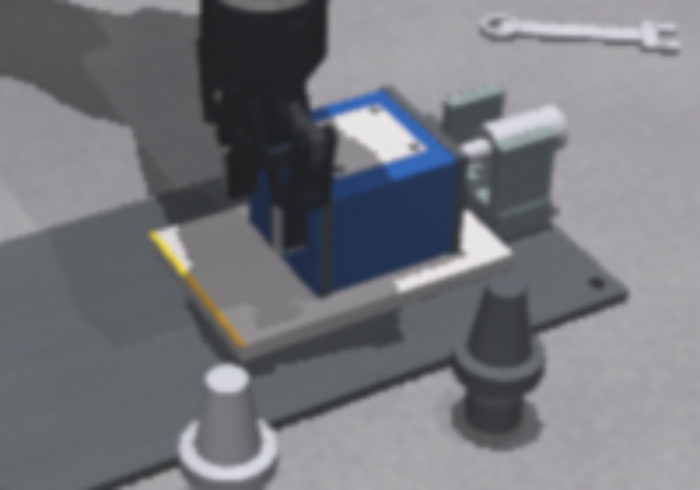

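The block (250–460, 90–295) is now against the plunger and the force is rising (6.7 N). I add a little more.

Emit:
play_rows([
  [[0.0007, 0, 0, 0], [0.0014, 0, 0, 0], [0.0014, 0, 0, 0]],
])

```text
clock: 28.7
eef_pos: [595.3, 23.8, 52.3]
tcp_rot: [0.0, 0.771, 0.637, -0.001]
contact_force: [-1.6, -8.3, 1.6]
opening: 59.7
```

```bash
python3 b.py
```

```text
t 28.7 tcpB [51.4 -0.6] z 52.3 toolx 79.18 Fb [-8.4  0.   1.6] open 59.7 j [-0.54  0.67  0.61  1.83 -0.52  0.8   0.14]
```

Emit:
play_rows([
  [[0.0007, 0, 0, 0], [0.0014, 0, 0, 0], [0.0014, 0, 0, 0]],
])

```text
clock: 28.95
eef_pos: [595.5, 24.7, 52.3]
tcp_rot: [0.001, 0.771, 0.637, -0.001]
contact_force: [-2.8, -10.7, 0.4]
opening: 59.8
```

```bash
python3 b.py
```

```text
t 28.95 tcpB [52.3 -0.6] z 52.3 toolx 79.16 Fb [-11.    0.7   0.4] open 59.8 j [-0.55  0.68  0.61  1.83 -0.52  0.8   0.14]
```

Emit:
play_rows([
  [[0, 0, 0, 0], [0, 0, 0, 0], [0, 0, 0, 0], [0, 0, 0, 0], [0, 0, 0, 0]],
])

```text
clock: 29.37
eef_pos: [595.5, 24.7, 52.3]
tcp_rot: [0.0, 0.771, 0.637, -0.001]
contact_force: [-1.9, -10.4, -0.0]
opening: 59.7
```

Emit:
play_rows([
  [[0, 0, 0, 0], [0, 0, 0, 0], [0, 0, 0, 0], [0, 0, 0, 0], [0, 0, 0, 0]],
])

```text
clock: 29.78
eef_pos: [595.6, 24.6, 52.3]
tcp_rot: [0.001, 0.771, 0.637, -0.001]
contact_force: [-2.8, -11.0, 0.4]
opening: 59.8
```

Emit:
play_rows([
  [[0, 0, 0, 0], [0, 0, 0, 0], [0, 0, 0, 0], [0, 0, 0, 0], [0, 0, 0, 0]],
])

```text
clock: 30.2
eef_pos: [595.5, 24.7, 52.3]
tcp_rot: [0.0, 0.771, 0.637, -0.001]
contact_force: [-3.4, -9.2, 0.7]
opening: 59.7
```

Emit:
play_rows([
  [[-0.0004, 0, 0, 0], [-0.0008, 0, 0, 0], [-0.0012, 0, 0, 0], [-0.0016, 0, 0, 0], [-0.002, 0, 0, 0]],
])

```text
clock: 30.62
eef_pos: [595.3, 23.4, 52.3]
tcp_rot: [0.0, 0.771, 0.637, -0.0]
contact_force: [-1.1, -5.5, -0.2]
opening: 60.2
```

Emit:
play_rows([
  [[-0.0004, 0, 0, 0], [-0.0008, 0, 0, 0], [-0.0012, 0, 0, 0], [-0.0016, 0, 0, 0], [-0.002, 0, 0, 0]],
])

```text
clock: 31.03
eef_pos: [595.1, 22.2, 52.3]
tcp_rot: [0.0, 0.77, 0.638, -0.0]
contact_force: [-0.5, -2.6, 0.4]
opening: 59.6
```

Emit:
play_rows([
  [[-0.0004, 0, 0, 0], [-0.0008, 0, 0, 0], [-0.0012, 0, 0, 0], [-0.0016, 0, 0, 0], [-0.002, 0, 0, 0]],
])

```text
clock: 31.45
eef_pos: [594.7, 20.7, 52.3]
tcp_rot: [-0.0, 0.77, 0.638, 0.0]
contact_force: [0.3, 0.6, 0.7]
opening: 59.7
```

Emit:
play_rows([
  [[-0.0005, 0, 0, 0], [-0.001, 0, 0, 0], [-0.0015, 0, 0, 0], [-0.002, 0, 0, 0], [-0.0025, 0, 0, 0]],
])

```text
clock: 31.87
eef_pos: [594.2, 17.8, 52.3]
tcp_rot: [0.0, 0.77, 0.638, 0.0]
contact_force: [0.4, 0.0, -0.5]
opening: 59.2
```

Emit:
play_rows([
  [[-0.001, 0, 0, 0], [-0.002, 0, 0, 0], [-0.003, 0, 0, 0], [-0.005, 0, 0, 0], [-0.007, 0, 0, 0]],
])

```text
clock: 32.28
eef_pos: [592.9, 10.7, 52.3]
tcp_rot: [0.0, 0.77, 0.638, -0.0]
contact_force: [-0.3, -0.1, -0.4]
opening: 59.5
```

```bash
python3 b.py; python3 w.py w16.png | grep -E "block|bed"
```

```text
t 32.28 tcpB [38.1 -0.6] z 52.3 toolx 79.23 Fb [-0.1  0.3 -0.4] open 59.5 j [-0.52  0.67  0.61  1.84 -0.52  0.8   0.17]
block 0.95 115813 z 97.1 [604.7  72.9] [81.6 97.1] 79.35
bed 0.85 5023 z 20.9 [587.4 -17.4] [ 21.7 130.2] 79.29
tip bed 0.68 [585.4 -24.5  10. ]
tip block_foot 0.24 [521.6 129.4  10. ]
```

Emit:
play_rows([
  [[-0.02, 0, 0, 0], [-0.05, 0, 0, 0], [-0.05, 0, -0.04, 0], [-0.05, 0, -0.08, 0], [-0.05, 0, -0.12, 0]],
])

```text
clock: 33.3
eef_pos: [582.9, -39.1, 173.6]
tcp_rot: [-0.0, 0.771, 0.637, -0.001]
contact_force: [0.8, 0.9, 0.8]
opening: 59.7
```

Emit:
play_rows([
  [[0, 0, -0.04, 0], [0, 0, -0.08, 0], [0, 0, -0.12, 0], [0, 0, -0.12, 0], [0, 0, -0.12, 0]],
])

```text
clock: 33.72
eef_pos: [584.3, -38.2, 294.4]
tcp_rot: [0.001, 0.77, 0.638, 0.002]
contact_force: [0.3, -0.8, -0.3]
opening: 59.2
```

```bash
python3 b.py; python3 w.py w17.png; python3 -c "
from h import *
c=robot.capture('side');cv2.imwrite('pics/s17c.png',cv2.resize(c['pixels'][200:340,220:420,::-1],None,fx=3.5,fy=3.5))"
```

```text
t 33.72 tcpB [-11.6  -1.3] z 294.4 toolx 79.24 Fb [-0.7 -0.4 -0.3] open 59.2 j [-0.6   0.37  0.79  1.66 -0.28  1.22  0.07]
t 33.7667 tcp [583.6 -38.  292.7] toolx deg 79.24840947090105 tz [ 0.001  0.001 -1.   ] open 59.53553981449074 F [ 0.73  0.36 -0.78]
block 0.65 14589 z 97.1 [605.9  80.9] [96.9 94.8] 79.22
bed 0.9 8593 z 20.8 [601.8  60.7] [178.9 130.4] 79.23
base 0.76 44324 z 8.8 [584.9 -28.3] [366.9 240.4] 79.35
holder_a 0.79 537 z 98.2 [ 735.7 -114.8] [23.5 22.1] 89.71
ring_gauge 0.83 622 z 20.6 [520.9 128.8] [30.4 30.4] 35.6
tip base 0.61 [586.2 -23.7   0. ]
tip bed 0.67 [586.6 -25.   10. ]
tip step_edge 0.66 [584.9 -23.2  22. ]
yellow 320 normal deg 169.86436 ends [522.46330856 -13.93937138] [648.40481342 -36.45378534]
```

View pics/w17.png

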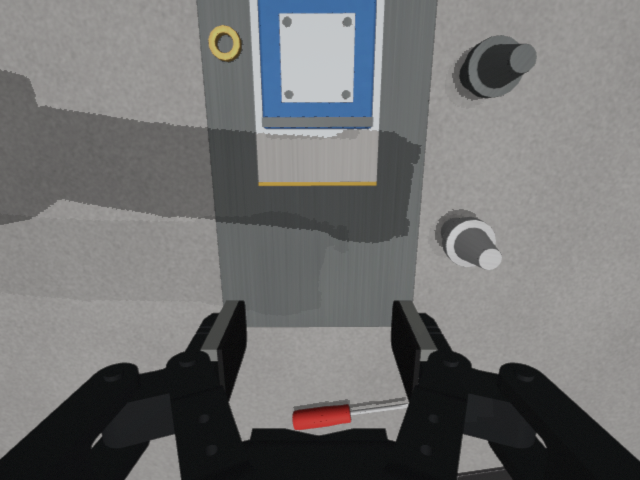

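View pics/s17c.png

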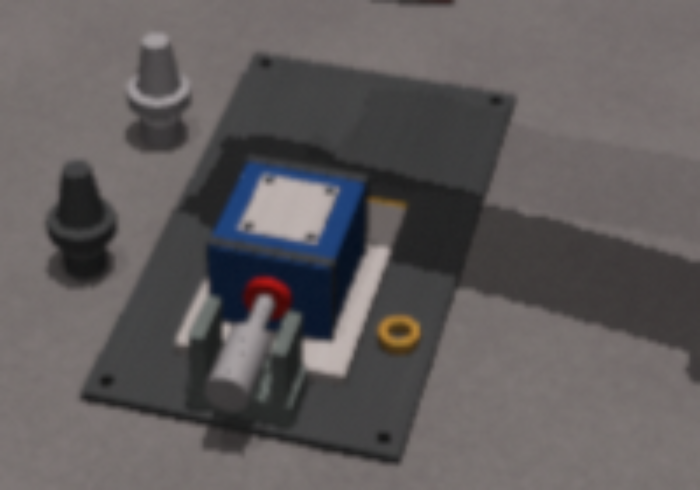

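```bash
python3 -c "
from bench import robot
print(robot.job_done())"
```

```text
the job is handed in; nothing more can be done
None
```

I squared the block against the step, tipped it over onto the bed and slid it into the plunger. I held it there at a measured 9.5–11 N for about 1.25 s, then backed off slowly. The highest push I read was about 11 N. The job is handed in, at about 34 s on the clock.

- **Final position:** From above, the block lies flat with its silver plate up. It is within about 0.5 mm of the middle of the bed's width and within about 0.1° of square.
- **Touching the plunger:** The side picture shows its end against the red disc. The push force faded gradually to zero as I backed off, so the disc should still be in contact. I did not measure that contact directly.
- **Other things:** The gripper is clear, and the two holders, ring and screwdriver in the last views look unmoved. I did not recheck the collet, jar or wrench.
- **Off plan:**
  - The first sideways push overshot the middle by about 5 mm; I corrected that during the push to the step.
  - When it tipped, the block slid back about 28 mm and overhung the step, still flat and square. The slide along the bed took that out.
- **Disagreements:** The scene and side cameras put the block up to about 5 mm off from the wrist camera. I relied on the wrist camera, which saw block and bed together.

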